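# Lock the wooden case with its swing bar and pin

### The job

Lock the wooden case: swing the aluminium bar round on the lid until the hole in its upright end plate lines up with the holes in the bracket's two ears, then push the steel pin, which is already started in the bracket, fully home through the bar's plate until its head rests on the bracket. Leave the other things on the lid where they are.

Things in the scene. Friction and masses are not known exactly. Their poses are not given: they have to be found in the camera images.
- case: brown wooden case with pale plywood lid, shut and fixed to the bench, 320 (x) x 420 (y) x 90 high; origin at the centre of its underside, z up; lid top flat, 90 above the bench. Swing bar and pin bracket stand on the lid. The bar's upright pivot is at case (100, 0) mm
- bracket_hole (a point): mouth of the pin hole on the outer face of the aluminium bracket's outer ear: case (-110, 0) mm, 30 above the lid. The two upright ears (10 thick, 34 wide, tops 44 above the lid) stand at case x -110 to -100 and -60 to -50, y centred on 0; an 11.5 mm hole runs through both along case +x
- bar (a joint): angle of the flat aluminium swing bar (26 wide, 5 thick) on the lid. 0: it points along case -x, its end hole in line with the bracket's holes; positive (anticlockwise from above) carries its end to the case's -y side. Starts at 0.45 to 1.05, goes from -1.25 to 1.25, no stop or click at 0, stays where it is left (friction 0.15 N m)
- bar_post (a point): middle of the upright steel post on the swing bar (16 diameter, from 6 to 54 above the lid), 85 from the bar's pivot; this point is 30 above the lid
- bar_eye (a point): centre of the 12 mm hole in the upright plate at the bar's end, 135 from the pivot, 30 above the lid; plate 10 thick, 34 wide, top 44 above the lid, the same outline as the ears. It passes 10 clear of the inner ear; in line, its side edges are flush with the ears'
- pin_head (a point): centre of the outer face of the pin's round dark head (24 diameter, 8 thick). The pin lies level, already started through both ears, pointing along case +x, drawn out by 35 to 39. Fully home the head rests on the outer ear and this point is at case x -118
- pin: the loose steel locking pin: shank 10 diameter, 100 long, the last 8 tapering to 4. Origin on its axis at the head's inner face, +x towards its tip. Slides freely; its taper draws the bar's plate into line over about 3 mm, further off it jams on the plate. Home, its tip is 20 past the plate
- tape_measure: yellow and black tape measure standing on the lid, 66 x 36 x 60, origin at the centre of its underside (bystander)
- screw_jar: small glass jar with black cap on the lid, 42 across, 55 high, origin at the centre of its underside (bystander)
- screwdriver: screwdriver lying on the lid near its +y side, 170 long along its x, at most about 30 thick (bystander)
Not all that is in view belongs to the job. Several things have the shape of the pin; the one meant has the colours described above.

How it is judged:
On the way, in this order (a step that is already met when the one before it is completed fails the run):
1. the bar is swung into line with the bracket (within 0.08 rad) while the pin is still drawn out by more than 15 mm (value of joint bar between -0.08 and 0.08 rad and x of pin_head in the frame of case below -0.133 m), for 0.1 s.
2. the pin is pushed home through the bar's plate (value of joint bar between -0.035 and 0.035 rad and x of pin_head in the frame of case above -0.1215 m and distance between pin_head and bracket_hole below 0.013 m), for 0.2 s.
At the end, for the whole second after the job is handed in: The bar is in line with the bracket (joint within 0.035 rad of 0) and the pin is through its plate and fully home: its head within 3.5 mm of resting on the outer ear, and at rest (all of step 2 and linear speed of pin below 0.02 m/s); the robot touches nothing.
It fails at once if the tape measure is shifted by more than 30 mm (distance of tape_measure from where it was at the start of the episode above 0.03 m).
It fails at once if the screw jar is shifted by more than 30 mm (distance of screw_jar from where it was at the start of the episode above 0.03 m).
It fails at once if the screwdriver is shifted by more than 30 mm (distance of screwdriver from where it was at the start of the episode above 0.03 m).
It also fails if it takes over 54 s, if anything falls off the work surface, if the arm or the gripper's body presses on something with over 40 N, if the wrist force passes 120 N, or if a joint passes its speed limit or range.

### The arm

A 6-joint arm with a two-finger parallel gripper is mounted at the origin on the work surface. World frame = base frame: x ahead of the robot, y to its left, z up, the work surface at z = 0. Lengths are in m, angles in rad, forces in N, time in s.
With the tool pointing down it reaches from about 0.275 to 0.75 m from the base axis. Payload 10.2 kg.
Tool frame: the origin (TCP) lies at the very end of the fingers, on their centre line; the grasp point (between the pads) lies 19 mm behind it; z points along the fingers, y is the line along which they close (so a half turn about z gives the same grasp; the last joint's range is limited). The gripper opens to 88 mm and grips with 3 to 60 N. Pads are 18 mm wide; open, the fingers measure 123 mm over their backs; the gripper's body (75 mm by 187 mm) begins 45 mm behind the grasp point.
Start: joints at [0.927, 0.313, 1.498, -0, 1.331, -0.223], TCP at [0.214, 0.479, 0.239] pointing down, gripper open.
Joint ranges: [-2.94, 2.94], [-0.97, 2.17], [0.19, 2.56], [-1.23, 4.37], [0.02, 3.11], [-2.88, 2.88]. Speed limits (rad/s): [2.39, 2.39, 3.01, 3.14, 3.14, 3.14].

### API

Orientations are given as a unit quaternion [x, y, z, w].
In Python, from workcell import * gives the robot as it stands.
- The arm moves only by the tool send_rows, never from a script. Its arguments are lists of equal length, an entry for each row: "claw": the opening in per cent of the stroke, from 0 (shut) to 100 (fully open); "offset": the shift along the world's x, y, z in cm, a list of three; "yaw": the turn about the world's z in degrees. A call has 1 to 5 rows; each row shifts and turns the commanded pose from where the row before left it; what a row does not reach is not made up. A row lasts 1/10 s, in which the tool goes at most 50 mm and 8.59 degrees, less where a joint would pass 70% of its speed; a pose out of reach is approached as far as the arm can. A call with a gripper value outside its range is refused whole. The fingers move at their own pace and stop on an object; "newtons" is the grip in N (left out, the last holds). Time passes only in rows, so rows that do not move let the fingers close. It gives the time, the measured TCP pose, the force, the opening and the grip force at its end, in the units of the state.
- get_state(): the state, without advancing time (a new reading comes with each control period).
- read_camera(name): name is "side" or "top" or "wrist"; returns the picture (384x512x3 uint8, red, green, blue); there is no depth.
- get_calibration(name): a dict with "vertical_fov" (degrees; the focal length in pixels is half the picture's height over the tangent of half this angle, whatever the lens; pixels are square), "cx", "cy" (the principal point, pixels), "rvec" (rotation vector, rad) and "tvec" (3), from world to camera coordinates, as OpenCV has them; the wrist camera has in their place "mount" (4x4, takes a point from camera to tool coordinates, whose origin is the TCP and whose axes are the flange's). Camera axes: x right, y down, z forward; pixel columns grow to the right and rows downward; lengths in m; the calibration is good to about 2 mm. The wrist camera is an equidistant fisheye: a pixel r from the principal point sees the ray r / f radians off the axis. A picture is of the moment at which its call begins: read the wrist's pose just before it. get_calibration takes no time and is no camera call.
- sign_off(): hands the job in; it is judged then, once.
The state is a dict: "time": time; "joint_pos": joint angles; "dq": joint speeds; "tau": joint torques, N m; "eef_pos": TCP position; "ee_rot": TCP orientation; "ft_force": force on the tool from outside, world axes, zero at the start; "moment": the same for the moment, N m; "width": opening from 0.0 (shut) to 1.0 (fully open); "gripper_force": force on a finger pad.
Only numpy, scipy, OpenCV 4.12 (cv2) and the standard library are available. Lean on these libraries where they do the work, as an engineer would, in place of code of your own. Each camera call takes 0.05 s, during which the arm holds its last target. There are 200 camera calls.

## Working session

There is one attempt and no reset: what is moved stays moved. The work goes in short steps, Python scripts to look and compute and a tool call to move; the robot and the scene stay as the last step left them, time stands still between calls to the robot, and variables do not carry over. Pictures are saved under pics/ and viewed, at most 10 in all, crops included, and the job is handed in when it is done.

Besides the shell and the picture viewer there is one more tool, called after ">>>" by a JSON object that holds its "method" and its "body", one argument or row to a line. send_rows: Moves the arm, as the interface text tells. Its arguments: {"type":"object","properties":{"claw":{"type":"array","items":{"type":"number"}},"offset":{"type":"array","items":{"type":"array","items":{"type":"number"}}},"yaw":{"type":"array","items":{"type":"number"}},"newtons":{"type":"number"}},"required":["claw","offset","yaw"]}

```bash
mkdir -p pics; cat > h.py <<'E'
from workcell import *
import numpy as np, cv2
def cam(n):
    c=get_calibration(n); f=192/np.tan(np.radians(c["vertical_fov"])/2)
    R=cv2.Rodrigues(np.array(c["rvec"],float))[0]; return f,c["cx"],c["cy"],R,np.array(c["tvec"],float)
def onz(n,u,v,z):
    f,cx,cy,R,t=cam(n); d=R.T@np.array([(u-cx)/f,(v-cy)/f,1]); o=-R.T@t
    return o+d*(z-o[2])/d[2]
def proj(n,p):
    f,cx,cy,R,t=cam(n); q=R@np.array(p)+t; return f*q[0]/q[2]+cx,f*q[1]/q[2]+cy
def save(n,fn,crop=None,s=1):
    im=read_camera(n)[:,:,::-1]
    if crop: a,b,c,d=crop; im=im[b:d,a:c]
    cv2.imwrite("pics/"+fn,cv2.resize(np.ascontiguousarray(im),None,fx=s,fy=s,interpolation=cv2.INTER_CUBIC))
E
python3 - <<'E'
from h import *
t=read_camera("top");s=read_camera("side")
np.save("top0.npy",t);np.save("side0.npy",s)
cv2.imwrite("pics/t0.png",cv2.resize(t[:,:,::-1],(800,600)));cv2.imwrite("pics/s0.png",cv2.resize(s[:,:,::-1],(800,600)))
for n in("top","side"):
    f,cx,cy,R,t=cam(n);print(n,f,cx,cy,-R.T@t,R[2])
s=get_state();print(s["eef_pos"],s["ee_rot"],s["width"],s["time"],s["ft_force"])
E
```

```text
top 437.18067389165543 255.338996282547 189.0473653305201 [ 0.44903006 -0.02671149  0.98280741] [ 0.09848537  0.03334642 -0.99457963]
side 370.0478171362018 253.85760356313165 193.12129770370504 [ 0.25142374 -0.58161383  0.56324418] [ 0.37118694  0.72696508 -0.57770411]
[0.21435108 0.47901933 0.23823868] [ 2.08857873e-01  9.77945850e-01 -5.01852004e-04 -2.28248056e-04] 1.000570199044404 0.1 [-0.27083494  0.00117375  0.49952327]
```

View pics/t0.png

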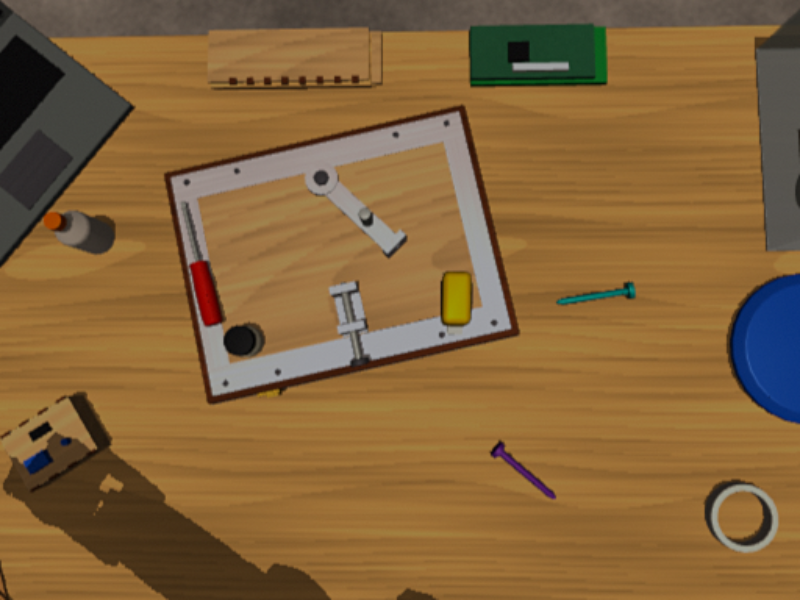

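View pics/s0.png

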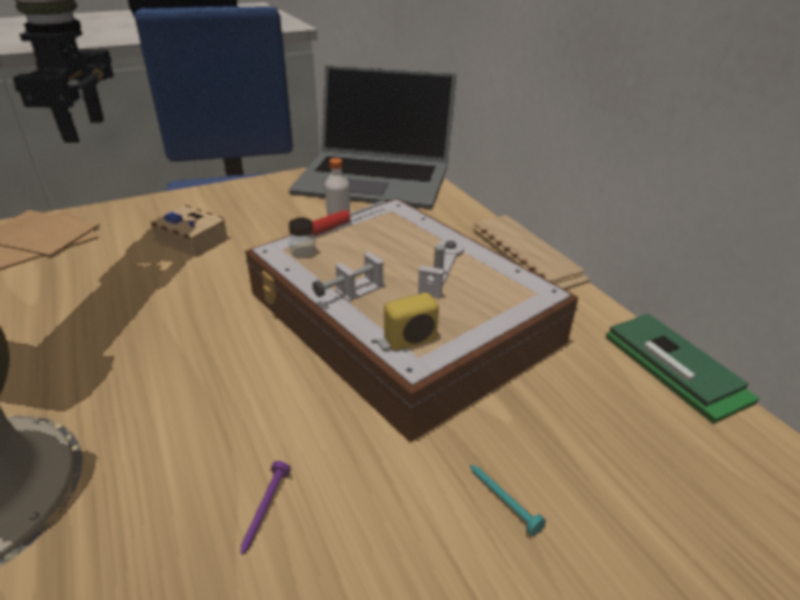

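The top view shows the case's lid corners at (166,174), (463,107), (517,333) and (210,402). The pivot is at (320,178), the post at (366,215) and the dark pin head at (360,360). The jar is at (240,340) and the tape at (457,298). The purple and teal pins on the bench are decoys.

```bash
cat >> h.py <<'E'
from scipy.optimize import least_squares
def c2w(P,x,y,z):  # case pose P=(x,y,th)
    c,s=np.cos(P[2]),np.sin(P[2]); return np.array([P[0]+c*x-s*y,P[1]+s*x+c*y,z])
def w2c(P,p):
    c,s=np.cos(P[2]),np.sin(P[2]); d=p[0]-P[0],p[1]-P[1]; return np.array([c*d[0]+s*d[1],-s*d[0]+c*d[1]])
E
python3 - <<'E'
from h import *
k=.64
pts=[((166,174),(.16,.21)),((463,107),(.16,-.21)),((517,333),(-.16,-.21)),((210,402),(-.16,.21))]
def r(P): return np.ravel([np.array(proj("top",c2w(P,*c,.09)))-np.array(p)*k for p,c in pts])
s=least_squares(r,[.45,0,.2]);P=s.x;print("P",P,s.fun.round(2));np.save("P.npy",P)
for n,p,z in[("pivot",(320,178),.1),("posttop",(366,213),.144),("head",(360,357),.13),("jarcap",(241,340),.145),("tape",(457,297),.15),("ears outer",(351,326),.134),("ears inner",(343,288),.134)]:
    w=onz("top",p[0]*k,p[1]*k,z);print(n,w.round(3),(w2c(P,w)*1e3).round(1))
for n,c in[("pivot",(.1,0)),("home post",(.015,0)),("head",(-.155,0)),("hole",(-.11,0))]:print(n,c2w(P,*c,.12).round(4),[ (np.array(proj(m,c2w(P,*c,.12)))/k).round() for m in("top","side")])
w=onz("top",366*k,213*k,.144);d=w2c(P,w)-[.1,0];print("bar angle",np.arctan2(-d[1],-d[0]),np.hypot(*d))
E
```

```text
P [0.595974   0.08393604 0.21670435] [-2.29 -1.31  1.5  -2.54  2.7   1.3  -2.07  2.09]
pivot [0.694 0.107 0.1  ] [100.3   2. ]
posttop [0.636 0.043 0.144] [ 30.1 -49.1]
head [0.457 0.051 0.13 ] [-143.3   -2.6]
jarcap [0.478 0.197 0.145] [-91.3 135.5]
tape [ 0.529 -0.07   0.15 ] [ -98.3 -135.7]
ears outer [0.495 0.062 0.134] [-1.034e+02 -1.000e-01]
ears inner [0.543 0.072 0.134] [-54.5  -0.3]
pivot [0.6936 0.1054 0.12  ] [array([319., 174.]), array([449., 235.])]
home post [0.6106 0.0872 0.12  ] [array([333., 237.]), array([408., 251.])]
head [0.4446 0.0506 0.12  ] [array([361., 367.]), array([312., 290.])]
hole [0.4885 0.0603 0.12  ] [array([353., 332.]), array([339., 279.])]
bar angle 0.6119877451542582 0.0853889732628702
```

The case fit puts the ears and post where they should be, with the bar at about 0.61 rad. I'll go above the post with the finger axis along case y.

>>> {"method": "send_rows", "body": {
  "claw": [100,100,100,100,100],
  "offset": [
    [2.8,-2.9,0],
    [2.8,-2.9,0],
    [2.8,-2.9,0],
    [2.8,-2.9,0],
    [2.8,-2.9,0]
  ],
  "yaw": [7.3,7.3,7.3,7.3,7.3],
  "newtons": 15
}}

```text
time: 0.6
eef_pos: [0.3552, 0.3328, 0.2385]
ee_rot: [-0.111, 0.994, -0.0, -0.0]
ft_force: [-0.4, -0.3, -0.7]
width: 0.998
gripper_force: 0.0
```

>>> {"method": "send_rows", "body": {
  "claw": [100,100,100,100,100],
  "offset": [
    [2.8,-2.9,0],
    [2.8,-2.9,0],
    [2.8,-2.9,0],
    [2.8,-2.9,0],
    [2.8,-2.9,0]
  ],
  "yaw": [0,0,0,0,0]
}}

```text
time: 1.1
eef_pos: [0.4953, 0.1878, 0.2385]
ee_rot: [-0.108, 0.994, 0.0, -0.0]
ft_force: [0.3, 0.3, -1.3]
width: 1.0
gripper_force: 0.0
```

>>> {"method": "send_rows", "body": {
  "claw": [100,100,100,100,100],
  "offset": [
    [2.8,-2.9,0],
    [2.8,-2.9,0],
    [2.8,-2.9,0],
    [2.8,-2.9,-1],
    [0,0,0]
  ],
  "yaw": [0,0,0,0,0]
}}

```text
time: 1.6
eef_pos: [0.608, 0.0697, 0.2261]
ee_rot: [-0.106, 0.994, -0.0, -0.002]
ft_force: [-0.3, 1.0, -0.6]
width: 1.002
gripper_force: 0.0
```

```bash
cat >> h.py <<'E'
from scipy.spatial.transform import Rotation as Ro
def wcam(S):
    c=get_calibration("wrist"); f=192/np.tan(np.radians(c["vertical_fov"])/2)
    T=np.eye(4);T[:3,:3]=Ro.from_quat(S["ee_rot"]).as_matrix();T[:3,3]=S["eef_pos"]
    return f,c["cx"],c["cy"],T@np.array(c["mount"])
def wproj(S,p):
    f,cx,cy,M=wcam(S); q=M[:3,:3].T@(np.array(p)-M[:3,3]); a=np.arctan2(np.hypot(q[0],q[1]),q[2]); h=np.hypot(q[0],q[1])
    return cx+f*a*q[0]/h, cy+f*a*q[1]/h
def wonz(S,u,v,z):
    f,cx,cy,M=wcam(S); x,y=u-cx,v-cy; r=np.hypot(x,y); a=r/f
    d=M[:3,:3]@np.array([np.sin(a)*x/r,np.sin(a)*y/r,np.cos(a)]); return M[:3,3]+d*(z-M[2,3])/d[2]
E
python3 - <<'E'
from h import *
import json
S=get_state();save("wrist","w0.png",s=1.5625)
json.dump({k:list(np.ravel(S[k])) for k in("eef_pos","ee_rot")},open("S0.json","w"))
print(S["eef_pos"],wcam(S)[3].round(3))
P=np.load("P.npy")
for c in[(.1,0,.1),(.03,-.049,.144),(-.105,0,.134),(-.05,0,.134)]:print((np.array(wproj(S,c2w(P,*c)))/.64).round())
E
```

```text
[0.60798418 0.06965096 0.22611873] [[-0.211  0.936  0.282  0.534]
 [ 0.978  0.201  0.061  0.052]
 [ 0.001  0.288 -0.958  0.371]
 [ 0.     0.     0.     1.   ]]
[420. 423.]
[335. 354.]
[428.  93.]
[428. 200.]
```

View pics/w0.png

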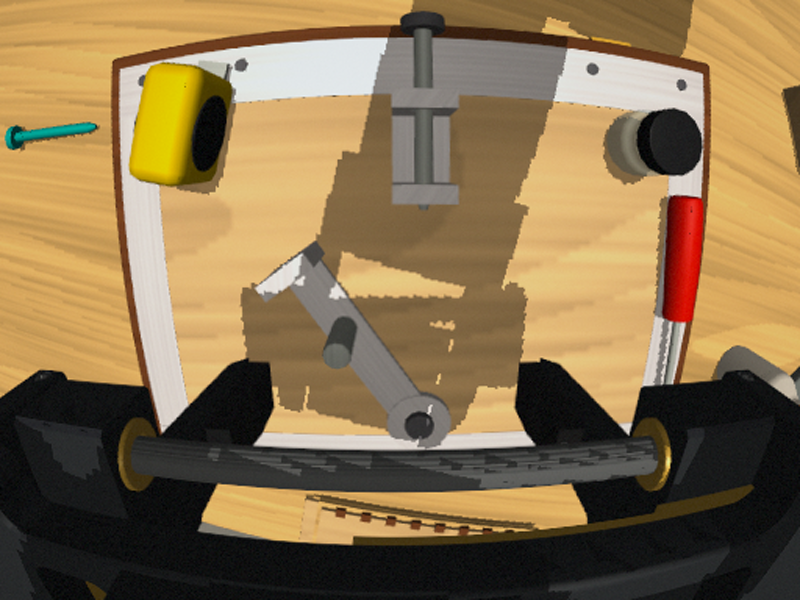

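The wrist view shows the ears centred at (425,98) and (425,190), the pivot at (419,425), the post top at (337,355) and the dark pin head at (423,22). All of these agree with the prediction to about 1.5 mm.

```bash
python3 - <<'E'
from h import *
import json
S=json.load(open("S0.json"));P=np.load("P.npy")
for n,p,z in[("outer",(425,98),.134),("inner",(425,190),.134),("pivot",(419,425),.1),("posttop",(338,353),.144),("head",(423,22),.13)]:
    w=wonz(S,p[0]*.64,p[1]*.64,z);print(n,w.round(4),(w2c(P,w)*1e3).round(1))
E
```

```text
outer [0.4962 0.0604 0.134 ] [-102.5   -1.5]
inner [0.5424 0.0706 0.134 ] [-55.2  -1.5]
pivot [0.6953 0.1049 0.1   ] [101.5  -0.9]
posttop [0.6348 0.0438 0.144 ] [ 29.3 -47.5]
head [0.4548 0.0509 0.13  ] [-145.    -1.9]
```

>>> {"method": "send_rows", "body": {
  "claw": [100,100,100,100,100],
  "offset": [
    [2.7,-2.6,-1],
    [0,0,-3],
    [0,0,-3],
    [0,0,-3],
    [0,0,-1.5]
  ],
  "yaw": [0,0,0,0,0]
}}

```text
time: 2.15
eef_pos: [0.6319, 0.0485, 0.1113]
ee_rot: [-0.108, 0.994, 0.001, -0.002]
ft_force: [0.1, -0.2, 0.2]
width: 1.001
gripper_force: 0.0
```

>>> {"method": "send_rows", "body": {
  "claw": [100,10,10,10,10],
  "offset": [
    [0,0,0],
    [0,0,0],
    [0,0,0],
    [0,0,0],
    [0,0,0]
  ],
  "yaw": [0,0,0,0,0]
}}

```text
time: 2.65
eef_pos: [0.6337, 0.0473, 0.1145]
ee_rot: [-0.108, 0.994, -0.0, 0.001]
ft_force: [0.1, 0.1, 0.7]
width: 0.661
gripper_force: 0.0
```

>>> {"method": "send_rows", "body": {
  "claw": [10,10,10,10,10],
  "offset": [
    [0.1,-0.3,-0.3],
    [0,0,0],
    [0,0,0],
    [0,0,0],
    [0,0,0]
  ],
  "yaw": [0,0,0,0,0]
}}

```text
time: 3.15
eef_pos: [0.6345, 0.0442, 0.1107]
ee_rot: [-0.108, 0.994, 0.0, 0.0]
ft_force: [-0.3, -0.9, -0.3]
width: 0.208
gripper_force: 0.0
```

>>> {"method": "send_rows", "body": {
  "claw": [10,10,10,10],
  "offset": [
    [0,0,0],
    [0,0,0],
    [0,0,0],
    [0,0,0]
  ],
  "yaw": [0,0,0,0]
}}

```text
time: 3.55
eef_pos: [0.6344, 0.044, 0.1107]
ee_rot: [-0.108, 0.994, -0.0, -0.0]
ft_force: [-1.5, -2.2, 0.7]
width: 0.172
gripper_force: 15.0
```

>>> {"method": "send_rows", "body": {
  "claw": [10,10,10,10,10],
  "offset": [
    [-0.85,0.95,0],
    [-0.68,1.03,0],
    [-0.53,1.11,0],
    [-0.35,1.14,0],
    [0,0,0]
  ],
  "yaw": [0,0,0,0,0]
}}

```text
time: 4.05
eef_pos: [0.6094, 0.0876, 0.1105]
ee_rot: [-0.108, 0.994, 0.0, -0.001]
ft_force: [-5.2, -0.1, 0.5]
width: 0.172
gripper_force: 15.0
```

>>> {"method": "send_rows", "body": {
  "claw": [10,10],
  "offset": [
    [0,0,0],
    [0,0,0]
  ],
  "yaw": [0,0]
}}

```text
time: 4.25
eef_pos: [0.6096, 0.0866, 0.1105]
ee_rot: [-0.108, 0.994, 0.0, -0.001]
ft_force: [-6.7, -0.8, 2.6]
width: 0.174
gripper_force: 15.0
```

```bash
python3 - <<'E'
from h import *
import json
S=get_state();save("wrist","w1.png",(150,0,400,200),3)
json.dump({k:list(np.ravel(S[k])) for k in("eef_pos","ee_rot")},open("S1.json","w"))
print(S["eef_pos"])
E
```

```text
[0.60958882 0.08664514 0.11049937]
```

View pics/w1.png

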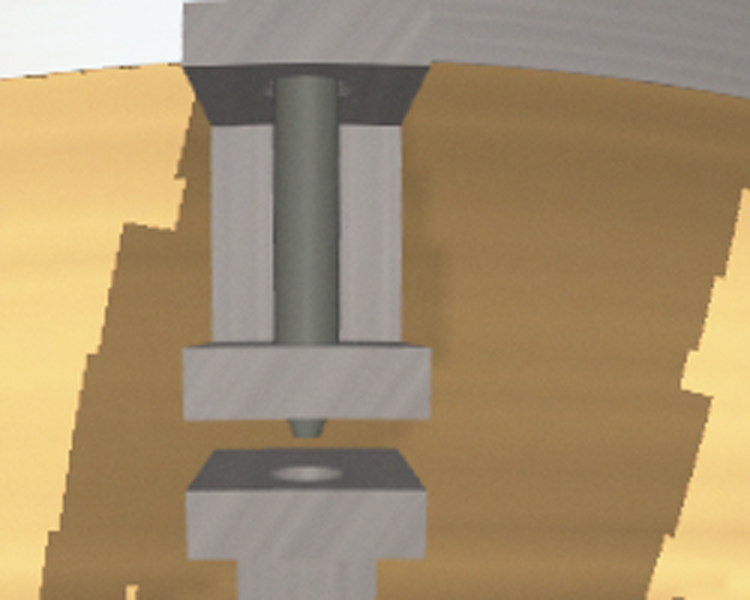

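The plate's edges (187 to 425) match the inner ear's (184 to 430), and its hole is in line with the pin tip at 306. The bar is in line, so I'll release it, rise and go behind the pin head.

>>> {"method": "send_rows", "body": {
  "claw": [60,60,60,60,60],
  "offset": [
    [0,0,0],
    [0,0,0],
    [0,0,0],
    [0,0,0],
    [0,0,2]
  ],
  "yaw": [0,0,0,0,0]
}}

```text
time: 4.8
eef_pos: [0.6093, 0.0865, 0.1287]
ee_rot: [-0.108, 0.994, 0.0, -0.002]
ft_force: [0.4, -0.7, 0.7]
width: 0.594
gripper_force: 0.0
```

>>> {"method": "send_rows", "body": {
  "claw": [60,60,0,0,0],
  "offset": [
    [0,0,3],
    [0,0,4],
    [-4,-0.9,1],
    [-5,-1.1,0],
    [-4,-0.9,0]
  ],
  "yaw": [0,0,0,0,0]
}}

```text
time: 5.3
eef_pos: [0.4796, 0.0576, 0.2109]
ee_rot: [-0.108, 0.994, -0.0, 0.0]
ft_force: [0.2, -0.1, 0.2]
width: 0.352
gripper_force: 0.0
```

>>> {"method": "send_rows", "body": {
  "claw": [0,0,0,0,0],
  "offset": [
    [-4,-0.9,0],
    [-2.5,-0.6,0],
    [0,0,0],
    [0,0,0],
    [0,0,0]
  ],
  "yaw": [0,0,0,0,0]
}}

```text
time: 5.8
eef_pos: [0.4174, 0.0428, 0.2108]
ee_rot: [-0.108, 0.994, -0.0, 0.0]
ft_force: [-1.0, 0.2, 0.7]
width: 0.005
gripper_force: 0.0
```

```bash
python3 - <<'E'
from h import *
import json
S=get_state();print(S["eef_pos"],S["width"])
a=read_camera("wrist");t=read_camera("side")
cv2.imwrite("pics/w2.png",np.hstack([a,t])[:,:,::-1][:, :].copy() if 0 else cv2.resize(np.vstack([a[:,:,::-1],t[:,:,::-1]])[:, :],(450,600*1)) if 0 else cv2.resize(a[:,:,::-1],(800,600)))
json.dump({k:list(np.ravel(S[k])) for k in("eef_pos","ee_rot")},open("S2.json","w"))
E
```

```text
[0.41737152 0.04277614 0.21081648] 0.004763308166346529
```

View pics/w2.png

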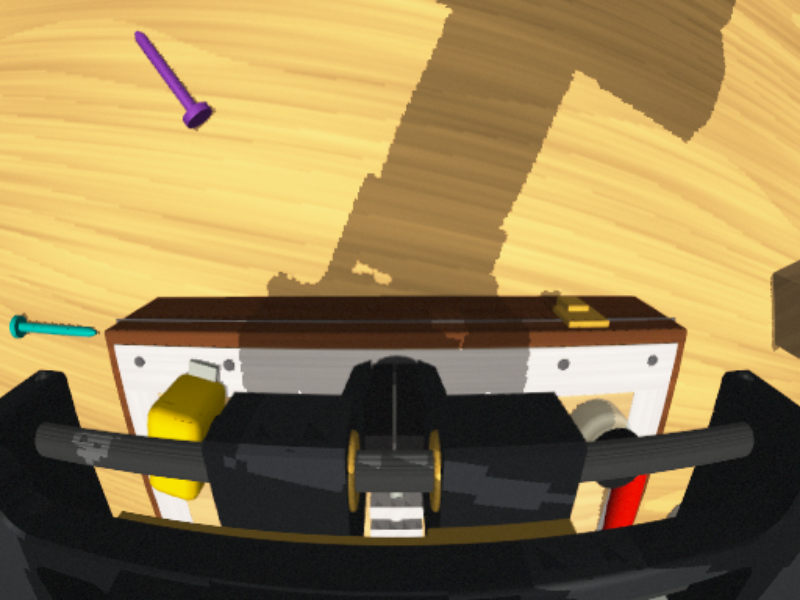

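The closed fingers and the pin head behind them (top at 396,358) are in line along case x. I'll go down and push.

>>> {"method": "send_rows", "body": {
  "claw": [0,0,0,0,0],
  "offset": [
    [0,0,-4],
    [0,0,-4],
    [0,0,-2],
    [0,0,0],
    [0.49,0.11,0]
  ],
  "yaw": [0,0,0,0,0]
}}

```text
time: 6.4
eef_pos: [0.422, 0.0439, 0.1112]
ee_rot: [-0.108, 0.994, 0.0, -0.0]
ft_force: [-0.6, 0.2, 0.4]
width: 0.008
gripper_force: 0.0
```

>>> {"method": "send_rows", "body": {
  "claw": [0,0,0,0,0],
  "offset": [
    [0.49,0.11,0],
    [0.29,0.06,0],
    [0.29,0.07,0],
    [0.29,0.06,0],
    [0.29,0.07,0]
  ],
  "yaw": [0,0,0,0,0]
}}

```text
time: 6.9
eef_pos: [0.4382, 0.0476, 0.1109]
ee_rot: [-0.108, 0.994, -0.0, 0.0]
ft_force: [0.2, -0.6, -0.8]
width: 0.004
gripper_force: 0.0
```

>>> {"method": "send_rows", "body": {
  "claw": [0,0,0,0,0],
  "offset": [
    [0.29,0.06,0],
    [0.29,0.07,0],
    [0.29,0.06,0],
    [0,0,0],
    [0,0,0]
  ],
  "yaw": [0,0,0,0,0]
}}

```text
time: 7.4
eef_pos: [0.4467, 0.0495, 0.1107]
ee_rot: [-0.108, 0.994, -0.0, 0.0]
ft_force: [-0.3, 1.3, -0.6]
width: 0.01
gripper_force: 0.0
```

```bash
python3 - <<'E'
from h import *
save("side","s1.png",(170,110,330,230),5)
E
```

```text
(no output)
```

View pics/s1.png

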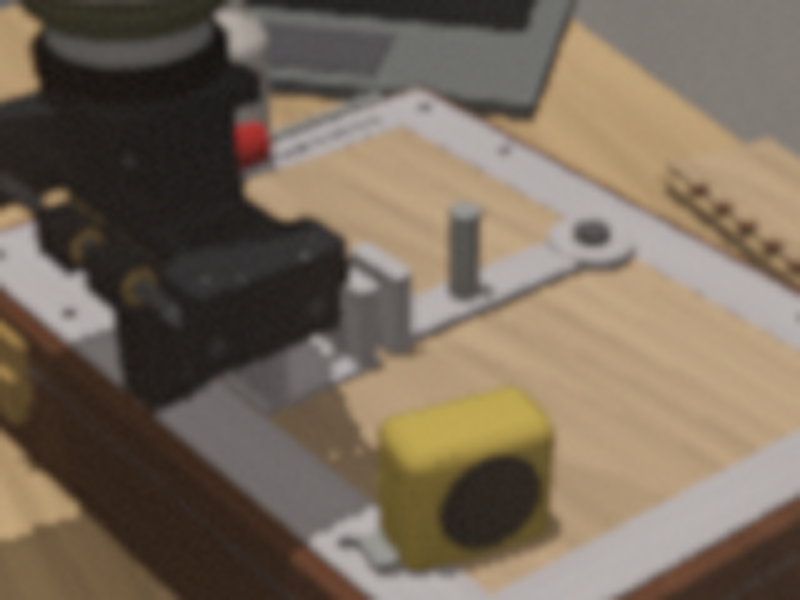

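The pin is hidden behind the gripper in this view, but the bar is still in line. I'll keep pushing while watching the force.

>>> {"method": "send_rows", "body": {
  "claw": [0,0,0,0,0],
  "offset": [
    [0.29,0.06,0],
    [0.29,0.07,0],
    [0.29,0.06,0],
    [0.29,0.07,0],
    [0,0,0]
  ],
  "yaw": [0,0,0,0,0]
}}

```text
time: 7.95
eef_pos: [0.4586, 0.0521, 0.1107]
ee_rot: [-0.108, 0.994, -0.0, 0.0]
ft_force: [0.5, -0.8, -0.0]
width: 0.005
gripper_force: 0.0
```

>>> {"method": "send_rows", "body": {
  "claw": [0,0,0,0,0],
  "offset": [
    [0.29,0.06,0],
    [0.29,0.07,0],
    [0.1,0.02,0],
    [0,0,0],
    [0,0,0]
  ],
  "yaw": [0,0,0,0,0]
}}

```text
time: 8.45
eef_pos: [0.465, 0.0536, 0.1107]
ee_rot: [-0.108, 0.994, -0.0, 0.0]
ft_force: [0.1, 0.5, 1.0]
width: 0.004
gripper_force: 0.0
```

>>> {"method": "send_rows", "body": {
  "claw": [0,0,0,0,0],
  "offset": [
    [0.1,0.02,0],
    [0.1,0.02,0],
    [0.1,0.02,0],
    [0.1,0.02,0],
    [0,0,0]
  ],
  "yaw": [0,0,0,0,0]
}}

```text
time: 8.95
eef_pos: [0.4692, 0.0544, 0.1107]
ee_rot: [-0.108, 0.994, -0.0, 0.0]
ft_force: [0.1, 0.5, -0.6]
width: 0.005
gripper_force: 0.0
```

>>> {"method": "send_rows", "body": {
  "claw": [0,0,0,0,0],
  "offset": [
    [0.1,0.02,0],
    [0.1,0.02,0],
    [0,0,0],
    [0,0,0],
    [0,0,0]
  ],
  "yaw": [0,0,0,0,0]
}}

```text
time: 9.45
eef_pos: [0.471, 0.0548, 0.1107]
ee_rot: [-0.108, 0.994, -0.0, 0.0]
ft_force: [-0.7, 0.6, -0.3]
width: 0.003
gripper_force: 0.0
```

>>> {"method": "send_rows", "body": {
  "claw": [0,0,0,0],
  "offset": [
    [0.1,0.02,0],
    [0.1,0.02,0],
    [0,0,0],
    [0,0,0]
  ],
  "yaw": [0,0,0,0]
}}

```text
time: 9.85
eef_pos: [0.4731, 0.0552, 0.1107]
ee_rot: [-0.108, 0.994, -0.0, 0.0]
ft_force: [0.3, -0.6, 0.8]
width: 0.004
gripper_force: 0.0
```

```bash
python3 - <<'E'
from h import *
save("side","s2.png",(210,135,310,210),8)
E
```

```text
(no output)
```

View pics/s2.png

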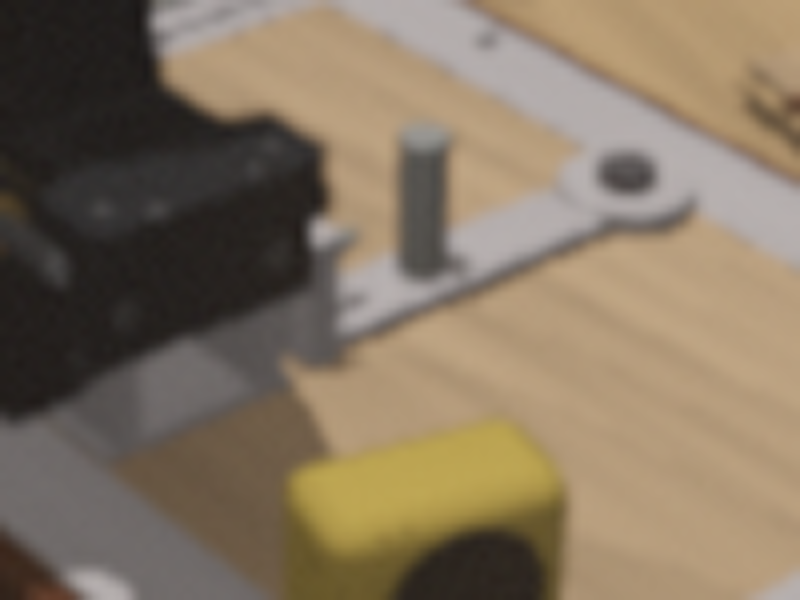

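>>> {"method": "send_rows", "body": {
  "claw": [0,0,0,0],
  "offset": [
    [0.1,0.02,0],
    [0.1,0.02,0],
    [0,0,0],
    [0,0,0]
  ],
  "yaw": [0,0,0,0]
}}

```text
time: 10.3
eef_pos: [0.4734, 0.0553, 0.1106]
ee_rot: [-0.108, 0.994, -0.0, -0.002]
ft_force: [-10.7, -3.2, 6.4]
width: 0.005
gripper_force: 5.7
```

There's firm contact opposing case +x at the expected position. I'll back off, rise and check.

>>> {"method": "send_rows", "body": {
  "claw": [0,0,0,0,0],
  "offset": [
    [0.1,0.02,0],
    [0,0,0],
    [-1,-0.22,0],
    [-2,-0.44,0],
    [-2,-0.44,0]
  ],
  "yaw": [0,0,0,0,0]
}}

```text
time: 10.8
eef_pos: [0.4254, 0.0447, 0.1106]
ee_rot: [-0.108, 0.994, -0.0, 0.0]
ft_force: [-0.6, -0.8, 0.4]
width: 0.008
gripper_force: 0.0
```

>>> {"method": "send_rows", "body": {
  "claw": [0,0,0,0,0],
  "offset": [
    [-2,-0.4,3],
    [-3,-0.6,5],
    [-3,-0.6,5],
    [0,0,0],
    [0,0,0]
  ],
  "yaw": [0,0,0,0,0]
}}

```text
time: 11.3
eef_pos: [0.355, 0.0304, 0.2264]
ee_rot: [-0.108, 0.994, -0.0, 0.001]
ft_force: [0.2, -0.7, -0.5]
width: 0.007
gripper_force: 0.0
```

```bash
python3 - <<'E'
from h import *
P=np.load("P.npy")
t=read_camera("top")[150:240,170:270,::-1];s=read_camera("side")[140:215,180:280,::-1]
im=np.hstack([cv2.resize(t,(400,360),interpolation=2),cv2.resize(s,(400,300),interpolation=2)[:360] if 0 else cv2.copyMakeBorder(cv2.resize(s,(400,300),interpolation=2),0,60,0,0,0)])
cv2.imwrite("pics/f.png",im)
for x in(-.118,-.110,-.02):
    u=np.array(proj("top",c2w(P,x,-.0015,.12)));v=np.array(proj("side",c2w(P,x,-.0015,.12)));print(x,(u-[170,150])*4,(v-[180,140])*4+[400,0])
E
```

```text
-0.118 [230.55203141 264.33386021] [538.31031496 160.19100947]
-0.11 [227.15224183 248.52879051] [550.48535805 155.26184876]
-0.02 [189.34774194  72.78180917] [679.32350798 103.10072354]
```

View pics/f.png

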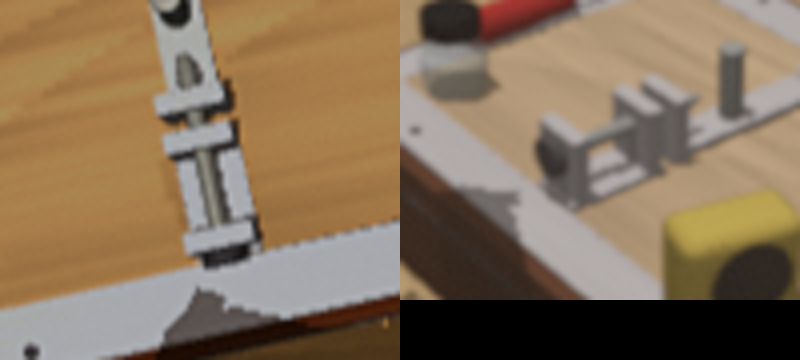

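The head is flush on the outer ear (top view 225,255) and the tip sticks out past the plate (top view 188,68). The bystanders haven't moved and the robot is clear, so I'll hand in.

```bash
python3 -c "
from workcell import *
print(sign_off())"
```

```text
the job is handed in; nothing more can be done
None
```

The bar is swung into line and the pin is through its plate with its head resting on the outer ear, checked in the last camera pictures. The tape measure, jar and screwdriver look unmoved, and I've handed the job in (no verdict was returned).

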